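# Set the sleeve board's overhang at the hem marker

## Robot

A 7-joint arm with a two-finger parallel gripper is mounted at the origin on the work surface. World frame = base frame: x ahead of the robot, y to its left, z up, the work surface at z = 0. Lengths are in m, angles in rad, forces in N, time in s.
With the tool pointing down it reaches from about 0.4 to 0.85 m from the base axis. Payload 4.5 kg.
Tool frame: the origin (TCP) lies midway between the tips of the shut fingers; the grasp point (between the pads) lies 19 mm behind it; z points along the fingers, y is the direction in which the jaws open and shut (so a half turn about z gives the same grasp; the last joint's range is limited). The gripper opens to 88 mm and grips with 3 to 60 N. Pads are 18 mm wide; open, the fingers measure 123 mm over their backs; the gripper's body (75 mm by 187 mm) begins 45 mm behind the grasp point.
Start: joints at [1.351, 0.689, -0.195, 1.565, 0.157, 0.902, -0.215], TCP at [0.157, -0.605, 0.214] pointing down, gripper open.
Joint ranges: [-3.01, 3.01], [-0.46, 2.08], [-1.47, 1.51], [0.13, 2.56], [-1, 4.14], [0.04, 2.09], [-2.66, 2.66]. Speed limits (rad/s): [2.57, 2.57, 3.14, 3.14, 3.14, 3.14, 3.14].

## Interface

Orientations are given as a unit quaternion [x, y, z, w].
In Python, from plant import r, viewer gives the robot as it stands.
- The arm moves only by the tool play_rows, never from a script. Its argument "commands" is a list of rows, each an object with "delta_rot": the turn, a rotation vector about the tool's x, y, z normalised to -1 to 1, where 1 is pi rad, a list of three; "travel": the shift along the tool's x, y, z normalised to -1 to 1, where 1 is 15 cm, a list of three; "gripper": the opening, from -1 (shut) to 1 (fully open). In form: [{"delta_rot": [wx, wy, wz], "travel": [x, y, z], "gripper": gripper}, ...]. A call has 1 to 12 rows; each row is the pose to reach, as a shift and turn from the pose commanded when the call began, along the tool's axes at that moment, turning the shorter way round; what a row does not reach only later rows make up. A row lasts 1/8 s, in which the tool goes at most 62.5 mm and 10.7 degrees, less where a joint would pass 70% of its speed; a pose out of reach is approached as far as the arm can. A call with a number of a shift or a turn outside -1 to 1 is refused whole. A call with a gripper value outside its range is refused whole. The fingers move at their own pace and stop on an object; "force" is the grip in N (left out, the last holds). Time passes only in rows, so rows that repeat a pose let the fingers close. It gives the time, the measured TCP pose, the force and the opening at its end, in the units of the state.
- r.get_state(): the state, without advancing time (a new reading comes with each control period).
- viewer.snapshot(name): name is "side" or "top"; returns a dict with "color" (400x640x3 uint8, red, green, blue), "z_map" (400x640 float32, m along the optical axis (not along the pixel's ray), 0 where there is no reading), "fx", "fy", "cx", "cy" (pixels), "origin" and "attitude" of the camera in the world. Camera axes: x right, y up, looking along -z (the intrinsics and any distortion apply to the point x, -y, -z); pixel columns grow to the right and rows downward; lengths in m; the calibration is good to about 2 mm. A picture is of the moment at which its call begins.
- r.finish_job(): hands the job in, once; it reports no verdict.
Trained networks look in the newest picture that a camera, given by its name, has taken for a name from the list of things; names that differ only in an ending like _2 or _b are one class to them, and where a whole thing is asked for, a point or a joint stands for the part that bears it (a point fixed in the world has none). Each returns a list of dicts, best first, with "conf" (0 to 1); they miss things now and then, are a little off and sometimes report something else, mostly with a low value. They report only what shows in the picture. A call takes as long as a camera call. They do not tell look-alikes from the thing itself.
- viewer.outline_of(camera, label): "pixels" (400x640 bool, what is visible of it) and "at" ([column, row] in pixels, amid what is visible of it).
- viewer.pinpoint(camera, label): "at" ([column, row] in pixels: a listed point, or the origin of a listed thing).
The state is a dict: "clock": time; "q": joint angles; "qd": joint speeds; "joint_torque": joint torques, N m; "tool_pos": TCP position; "eef_rot": TCP orientation; "contact_force": force on the tool from outside, world axes, zero at the start; "moment": the same for the moment, N m; "opening": opening from 0.0 (shut) to 1.0 (fully open).
Only numpy, scipy, OpenCV 4.12 (cv2) and the standard library are available. Lean on these libraries where they do the work, as an engineer would, in place of code of your own. Each camera call takes 0.05 s, during which the arm holds its last target. There are 200 camera calls.

## Task

Zero the length counter beside the pressing stand by pushing its small recessed button right down with the tip of the bodkin while the sleeve board is still where it was, and put the bodkin back upright in its wooden block. Then take the sleeve board by its grip and slide it outward along its channel, without lifting it, until its front edge is in line with the tip of the hem marker's pointer. The board would now tip off the stand by itself, so finish while still holding it there, level and at rest; leave the other things on the table alone.

Things in the scene. Friction and masses are not known exactly. Their poses are not given: they have to be found in the camera images.
- stand: pressing stand, fixed: light-wood bench 280 mm long (x), 130 wide, deck 70 mm above the table; dark side fences 12 mm above the deck leave a channel 96 mm wide along x, open at both ends. Origin on the table under its centre; x along the channel, outward (the way the board must slide), y left, z up. Deck's outer edge at x = +140. Grey counter housing, 80 x 64, 60 high, on its right (-y) side
- zero_button (a joint): travel of the counter's spring button, m: 0 = out, 0.004 = fully down, about 4 N there; it springs back when let go
- zero_button_top (a point): centre of the top face of the button: a steel disc 11 mm across, pressed straight down; it lies 4 mm below the housing's top face at the bottom of a 14 mm round hole, too small for a finger; at x = -38, y = -100, z = 56 mm in the stand's frame while the button is out
- block: dark wooden block 60 x 60 mm, 52 mm high, fixed on the table, with a 14 mm round hole straight down through its centre; origin on the table under its centre, sides along x and y, z up
- bodkin_grip (a point): grip point of the bodkin, a stylus upright in the block's hole: wooden handle 18 to 20 mm thick, 65 long, over a brass collar 26 across, 5 thick, over a steel shank 6 thick, 45 long, blunt; 60 g. The point is on its axis, 83 mm from the tip, 32 below the top; z from tip to handle. In the block the collar rests on the block's top and the tip is 7 mm above the table
- bodkin_tip (a point): end of the bodkin's shank, on its axis; same axes
- board_handle (a point): grip point of the loose light-wood sleeve board (280 x 90 x 14 mm, about 0.3 kg, lying in the channel): middle of a dark wooden bar on its centre line near the rear end, 70 mm long (x), 20 wide (y), 45 high above the board. The point is 26 mm above the board's upper face, 238 mm behind the front edge; x to the front edge, z up
- board_nose (a point): middle of the board's front edge (half-way up its 14 mm thickness); same axes. The board tips off the stand by itself when this point is more than about 150 mm beyond the deck's outer edge
- marker_tip (a point): tip of the hem marker's pointer: flat brass bar 4 mm wide, level with the board, left of the board's path, 12 mm clear of its side. The marker is fixed: steel post 160 mm high on a round foot 80 across, post 38 mm left of the tip. Axes as the stand's: the board's front edge is in line when it has the same x along the channel
- bodkin: the bodkin described above; origin at the tip
- board: the sleeve board described above; origin under the middle of its underside, x to the front edge
- hem_marker: the hem marker described above; origin on the table under its post, axes as the stand's
- spool_a_mid (a point): thread spool, 34 mm across, 45 high, bystander; its middle
- spool_b_mid (a point): second thread spool, same size, bystander; its middle
- mug_mid (a point): mug, 82 mm across, 90 high, bystander; its middle
- pin_dish_mid (a point): shallow pin dish, 84 mm across, 22 high, standing under where the board will overhang, bystander; its middle
- button_jar_mid (a point): glass jar, 64 mm across, 85 high, bystander; its middle
- shears_mid (a point): shears lying flat, 210 mm long, bystander; the pivot
- tape_case_center (a point): tape measure case lying flat, 60 mm across, 18 high, bystander; its centre
Not all that is in view belongs to the job. Of the things that look like the block, take the one that is farthest to the robot's right at the start. Leave any red look-alike of the hem_marker alone.

How it is judged:
By the outcome, as a careful person would: the job done as asked, in the order asked, and still so for the second after the job is handed in, while the arm keeps its last pose, push and grip.
It also fails if it takes over 54 s, if anything falls off the work surface, if the arm or the gripper's body presses on something with over 40 N, if the wrist force passes 120 N, or if a joint passes its speed limit or range.

## Working session

There is one attempt and no reset: what is moved stays moved. The work goes in short steps, Python scripts to look and compute and a tool call to move; the robot and the scene stay as the last step left them, time stands still between calls to the robot, and variables do not carry over. Pictures are saved under pics/ and viewed, about 8 in all and at most 12, crops included, and the job is handed in when it is done.

Besides the shell and the picture viewer there is one more tool, called as name([rows], argument=value, ...), one row to a line, values as JSON. play_rows: Moves the arm, as the interface text tells. Its arguments: {"type":"object","properties":{"commands":{"type":"array","items":{"type":"object","properties":{"delta_rot":{"type":"array","items":{"type":"number","minimum":-1,"maximum":1}},"travel":{"type":"array","items":{"type":"number","minimum":-1,"maximum":1}},"gripper":{"type":"number"}}}},"force":{"type":"number"}},"required":["commands"]}

```bash
mkdir -p pics; ls
cat > h.py <<'E'
import numpy as np, cv2
from scipy.spatial.transform import Rotation as R
from plant import r, viewer
def att(s):
    a=np.array(s["attitude"],float)
    return a if a.shape==(3,3) else R.from_quat(a).as_matrix()
def pt(s,u,v,d=None):
    """world point of pixel at depth d (z_map if None)"""
    if d is None:
        w=s["z_map"][int(v)-1:int(v)+2,int(u)-1:int(u)+2]; w=w[w>0]; d=np.median(w) if len(w) else np.nan
    c=np.array([(u-s["cx"])/s["fx"]*d,-(v-s["cy"])/s["fy"]*d,-d])
    return np.array(s["origin"])+att(s)@c
def ptz(s,u,v,z):
    o=np.array(s["origin"]); k=pt(s,u,v,1.0)-o
    return o+k*(z-o[2])/k[2]
def proj(s,p):
    c=att(s).T@(np.array(p)-np.array(s["origin"])); return np.array([s["cx"]+s["fx"]*c[0]/-c[2], s["cy"]-s["fy"]*c[1]/-c[2]])
def cloud(s):
    v,u=np.indices(s["z_map"].shape); d=s["z_map"]
    c=np.stack([(u-s["cx"])/s["fx"]*d,-(v-s["cy"])/s["fy"]*d,-d],-1)
    P=c@att(s).T+np.array(s["origin"]); P[d<=0]=np.nan; return P
def save(s,n): cv2.imwrite(n,s["color"][...,::-1])
E
python3 - <<'E'
from h import *
np.set_printoptions(precision=4,suppress=True)
print(r.get_state())
for c in("top","side"):
    s=viewer.snapshot(c); save(s,f"pics/{c}0.png"); print(c,{k:v for k,v in s.items() if k not in("color","z_map")})
    for l in "stand zero_button_top block bodkin_grip bodkin_tip board_handle board_nose marker_tip hem_marker pin_dish_mid spool_a_mid mug_mid button_jar_mid shears_mid tape_case_center".split():
        for d in viewer.pinpoint(c,l): 
            u,v=d["at"]; print(l,round(d["conf"],2),np.round([u,v],1),pt(s,u,v) if 1<u<638 and 1<v<398 else '')
E
```

```text
pics
{'clock': 0.0, 'q': array([ 1.3508,  0.69  , -0.1945,  1.5663,  0.1573,  0.9025, -0.2151]), 'qd': array([-0.0003, -0.0009, -0.001 ,  0.0002,  0.0001, -0.0012, -0.0011]), 'joint_torque': array([ -0.0005, -52.7565,  -1.2671, -15.3431,  -0.0526,   0.0066,
         0.0002]), 'tool_pos': array([ 0.1567, -0.6043,  0.2136]), 'eef_rot': array([ 0.992 ,  0.1266, -0.0002, -0.0009]), 'contact_force': array([-0.0228, -0.2856, -0.7788]), 'moment': array([-0.0072, -0.0217, -0.0286]), 'opening': 0.9990985615253261}
top {'fx': 473.8197130619926, 'fy': 473.8197130619926, 'cx': 310.89588519160213, 'cy': 203.1006945296645, 'origin': array([ 0.4346, -0.0165,  1.5638]), 'attitude': array([ 0.0248, -0.0309, -0.6964,  0.7166])}
stand 0.75 [304.8 197.8] [ 0.5677 -0.0079  0.0843]
stand 0.45 [403.8 202.8] [ 0.5672 -0.3339  0.0111]
zero_button_top 0.39 [350.4 209.2] [ 0.536  -0.1517  0.0842]
block 0.89 [167.1 192.4] [0.575  0.4325 0.0529]
block 0.84 [169.8 256.1] [0.373  0.4138 0.0516]
block 0.58 [202.5 227.6] [0.466  0.3147 0.0522]
bodkin_grip 0.66 [192.3 229.2] [0.4588 0.3299 0.1223]
board_handle 0.76 [
[... 2064 characters left out ...]
] [ 0.5886 -0.3219  0.0116]
hem_marker 0.79 [390.7 157.5] [ 0.5651 -0.4508  0.0092]
hem_marker 0.62 [306.1 161.4] [ 0.7299 -0.1428  0.0673]
pin_dish_mid 0.59 [354.3 191.6] [ 0.5348 -0.1992  0.0013]
pin_dish_mid 0.36 [286.8 194. ] [0.5912 0.0793 0.1257]
spool_a_mid 0.53 [233.1 296.3] [0.454  0.4217 0.0277]
spool_a_mid 0.52 [258.9 281. ] [0.4316 0.3414 0.0461]
mug_mid 0.94 [218.6 229.1] [0.6708 0.3052 0.0677]
button_jar_mid 0.68 [304.8 161.1] [ 0.7329 -0.1391  0.0691]
shears_mid 0.78 [413.2 201.5] [ 0.3462 -0.3047  0.0037]
shears_mid 0.46 [253.1 195.6] [0.7697 0.0866 0.0148]
tape_case_center 0.59 [254.3 197.1] [0.7585 0.0901 0.0167]
tape_case_center 0.44 [318.6 194.9] [ 0.5499 -0.0273  0.0815]
```

View pics/top0.png

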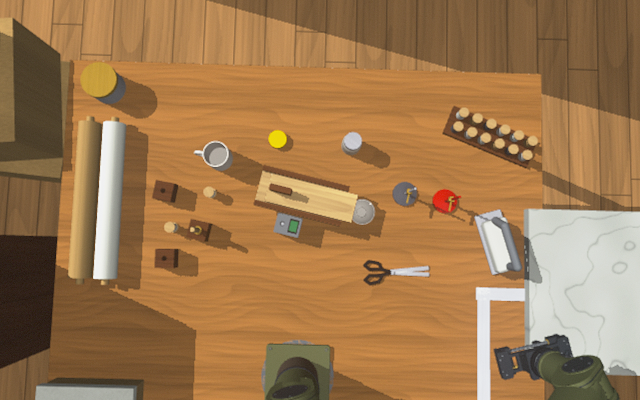

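View pics/side0.png

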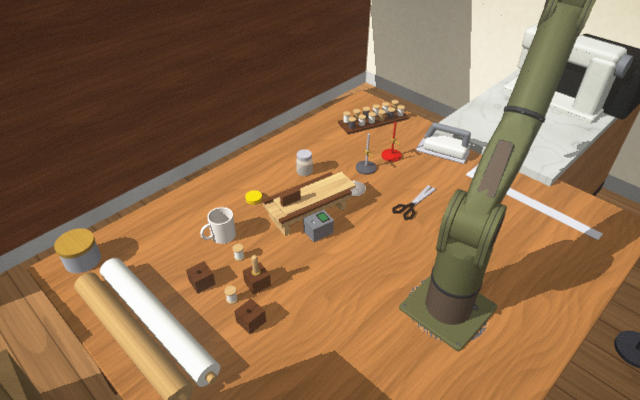

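Top view: three dark blocks at (166,191), (200,230) and (167,258). The one farthest right, with the bodkin in it, is (200,230). The marker is the grey one at (404,194); the red look-alike is at (444,200). The board points right in the image (world -y), and the counter is at (288,225). Next I measure with the depth data.

```bash
cat > meas.py <<'E'
from h import *
np.set_printoptions(precision=4,suppress=True)
def rect(P,m):
    q=P[m][:,:2]; c,s,a=cv2.minAreaRect((q*1000).astype(np.float32)); return len(q),np.round(c,1),np.round(s,1),round(a,2)
S={c:viewer.snapshot(c) for c in("top","side")}
for c,s in S.items():
    P=cloud(s); x,y,z=P[...,0],P[...,1],P[...,2]; I=s["color"].astype(int)
    br=I.sum(-1)
    reg=(abs(x-.56)<.15)&(abs(y+.03)<.22)
    for n,m in dict(stand=reg&(z>.075)&(z<.09),board=reg&(z>.0825)&(z<.09)&(br>330),bar=reg&(z>.118)&(z<.14)&(y>0),
        counter=reg&(z>.052)&(z<.066)&(x<.55),block=(abs(x-.46)<.06)&(abs(y-.315)<.06)&(z>.046)&(z<.056),handle=(abs(x-.46)<.06)&(abs(y-.315)<.06)&(z>.11)&(z<.13),
        shaft=(abs(x-.46)<.06)&(abs(y-.315)<.06)&(z>.065)&(z<.11),
        ptr=(abs(x-.57)<.08)&(abs(y+.33)<.08)&(z>.06)&(z<.1), post=(abs(x-.57)<.08)&(abs(y+.33)<.08)&(z>.1)&(z<.17)).items():
        m=m&np.isfinite(z)
        if m.sum()>3: print(c,n,*rect(P,m),"med",np.median(P[m],0))
s=S["top"]
a=cv2.resize(s["color"][150:250,150:290],None,fx=5.7,fy=5.7,interpolation=cv2.INTER_CUBIC)[:, :,::-1]; cv2.imwrite("pics/a.png",a)
b=cv2.resize(s["color"][165:240,245:425],None,fx=4.4,fy=4.4,interpolation=cv2.INTER_CUBIC)[...,::-1]
t=S["side"]; d=cv2.resize(t["color"][130:230,300:410],None,fx=2.5,fy=2.5,interpolation=cv2.INTER_CUBIC)[...,::-1]
e=cv2.resize(t["color"][230:330,190:320],None,fx=2.5,fy=2.5,interpolation=cv2.INTER_CUBIC)[...,::-1]
im=np.zeros((b.shape[0]+250,800,3),np.uint8); im[:b.shape[0],:b.shape[1]]=b; im[b.shape[0]:,:275]=d; im[b.shape[0]:,300:625]=e
cv2.imwrite("pics/b.png",im)
E
python3 meas.py
```

```text
top stand 3294 [571.8 -11.1] [311.2 130.5] 77.55 med [ 0.5648 -0.0234  0.0834]
top board 1535 [569.8 -26.6] [279.2  92.8] 77.56 med [ 0.5643 -0.0356  0.0853]
top bar 154 [588.7  69.7] [70.  19.6] 77.15 med [0.5884 0.0685 0.1285]
top counter 512 [488.2  20.6] [262.1  86.6] 77.6 med [0.4827 0.0459 0.06  ]
top block 256 [457.6 332.1] [61.9 59.1] 78.0 med [0.4553 0.3276 0.0522]
top handle 33 [458.  331.9] [15.4 17.6] 0.6 med [0.4565 0.3302 0.1198]
top shaft 16 [457.  324.4] [ 5.1 12.9] 84.42 med [0.4572 0.3248 0.0864]
top ptr 39 [ 583.4 -333.6] [15.7 44.2] 89.67 med [ 0.5919 -0.3304  0.0816]
top post 19 [ 596.8 -332.9] [6.5 5.8] 53.24 med [ 0.597  -0.3323  0.1422]
side stand 1877 [572.2 -13.6] [314.7 139.1] 77.77 med [ 0.5564 -0.0265  0.0822]
side board 691 [569.9 -21.2] [294.6  94.8] 78.11 med [ 0.5598 -0.0435  0.0845]
side bar 127 [589.5  67.9] [72.9 28.1] 73.59 med [0.5867 0.0688 0.1257]
side counter 546 [481.9  22.6] [282.7  77.2] 77.91 med [0.4929 0.0418 0.059 ]
side block 263 [459.4 329.4] [61.4 66. ] 78.76 med [0.4511 0.3363 0.0511]
side handle 38 [456.8 331. ] [17.7 16.3] 54.52 med [0.4555 0.3308 0.1172]
side shaft 65 [454.9 331.3] [18.6 16.6] 60.8 med [0.4526 0.3338 0.0864]
side ptr 41 [ 583.3 -331. ] [18.  44.7] 65.38 med [ 0.5934 -0.3333  0.0804]
side post 30 [ 597.3 -336.9] [ 7.6 17.5] 39.48 med [ 0.5972 -0.3368  0.1311]
```

View pics/b.png

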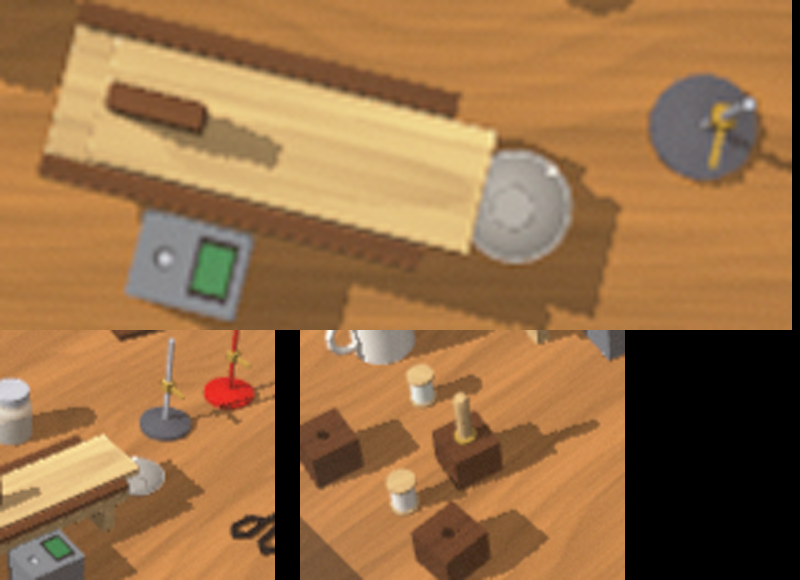

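The crop confirms the chosen block: it has the bodkin and stands between the two spools. It also shows the grey marker, with its brass pointer tip at about (407,203) in the full image. I'm now moving toward the bodkin at transit height, turning the jaws across the channel.

play_rows([
  {"delta_rot": [0, 0, -0.35], "travel": [1, -1, 0], "gripper": 1},
  {"delta_rot": [0, 0, -0.35], "travel": [1, -1, 0], "gripper": 1},
  {"delta_rot": [0, 0, -0.35], "travel": [1, -1, 0], "gripper": 1},
  {"delta_rot": [0, 0, -0.35], "travel": [1, -1, 0], "gripper": 1},
  {"delta_rot": [0, 0, -0.35], "travel": [1, -1, 0], "gripper": 1},
  {"delta_rot": [0, 0, -0.35], "travel": [1, -1, 0], "gripper": 1},
  {"delta_rot": [0, 0, -0.35], "travel": [1, -1, 0], "gripper": 1},
])

```text
clock: 2.58
tool_pos: [0.2645, -0.4222, 0.2145]
eef_rot: [0.78, 0.625, 0.0, 0.0]
contact_force: [-0.2, 0.8, 0.2]
opening: 1.006
```

play_rows([
  {"delta_rot": [0, 0, 0], "travel": [1, 1, 0], "gripper": 1},
  {"delta_rot": [0, 0, 0], "travel": [1, 1, 0], "gripper": 1},
  {"delta_rot": [0, 0, 0], "travel": [1, 1, 0], "gripper": 1},
  {"delta_rot": [0, 0, 0], "travel": [1, 1, 0], "gripper": 1},
])

```text
clock: 3.08
tool_pos: [0.4474, -0.3047, 0.2149]
eef_rot: [0.779, 0.627, 0.002, 0.001]
contact_force: [-0.6, -0.1, -0.2]
opening: 0.999
```

play_rows([
  {"delta_rot": [0, 0, 0], "travel": [1, 0, 0], "gripper": 1},
  {"delta_rot": [0, 0, 0], "travel": [1, 0, 0], "gripper": 1},
  {"delta_rot": [0, 0, 0], "travel": [1, 0, 0], "gripper": 1},
])

```text
clock: 3.45
tool_pos: [0.4767, -0.1572, 0.2148]
eef_rot: [0.779, 0.627, 0.001, -0.0]
contact_force: [-0.6, -0.2, 0.9]
opening: 0.998
```

play_rows([
  {"delta_rot": [0, 0, 0], "travel": [1, 0, 0], "gripper": 1},
  {"delta_rot": [0, 0, 0], "travel": [1, 0, 0], "gripper": 1},
  {"delta_rot": [0, 0, 0], "travel": [1, 0, 0], "gripper": 1},
])

```text
clock: 3.82
tool_pos: [0.5089, -0.0103, 0.2149]
eef_rot: [0.779, 0.627, 0.001, -0.0]
contact_force: [0.0, -1.0, 0.2]
opening: 0.997
```

play_rows([
  {"delta_rot": [0, 0, 0], "travel": [1, -0.4, 0], "gripper": 1},
  {"delta_rot": [0, 0, 0], "travel": [1, -0.4, 0], "gripper": 1},
  {"delta_rot": [0, 0, 0], "travel": [1, -0.4, 0], "gripper": 1},
  {"delta_rot": [0, 0, 0], "travel": [1, -0.4, 0], "gripper": 1},
])

```text
clock: 4.32
tool_pos: [0.4812, 0.1483, 0.2148]
eef_rot: [0.779, 0.628, 0.001, -0.001]
contact_force: [0.7, 0.1, -0.9]
opening: 0.994
```

```bash
cat >> h.py <<'E'
np.set_printoptions(precision=4,suppress=True)
def go(target,yaw=None):
    """travel & delta_rot to bring TCP to world target, tool down, tool-x yaw"""
    st=r.get_state(); Q=R.from_quat(st["eef_rot"]); t=Q.inv().apply(np.array(target)-st["tool_pos"])/.15
    print("pos",st["tool_pos"],"travel",t, "clock",round(st["clock"],2))
    if yaw is not None:
        c,s=np.cos(yaw),np.sin(yaw); T=R.from_matrix(np.array([[c,s,0],[s,-c,0],[0,0,-1]]).T)
        print("delta_rot",(Q.inv()*T).as_rotvec()/np.pi)
E
cat > m2.py <<'E'
from h import *
for c in("top","side"):
    s=viewer.snapshot(c); s["color"]=cv2.imread(f"pics/{c}0.png")[...,::-1]
    I=s["color"].astype(int); hsv=cv2.cvtColor(np.ascontiguousarray(s["color"]),cv2.COLOR_RGB2HSV)
    def lift(mask,z):
        v,u=np.nonzero(mask); return np.array([ptz(s,a,b,z) for a,b in zip(u,v)])
    V,U=np.indices(I.shape[:2])
    if c=="top":
        win=(U>245)&(U<365)&(V>165)&(V<228)
        dark=win&(I.sum(-1)<260)&(I[...,0]>I[...,2]+25)
        light=win&(I.sum(-1)>430)&(I[...,0]>195)
        grey=(U>265)&(U<310)&(V>205)&(V<245)&(abs(I[...,0]-I[...,2])<30)&(I.sum(-1)>200)
        sil=(U>396)&(U<418)&(V>186)&(V<212)&(I[...,0]-I[...,2]>50)&(hsv[...,0]>17)
        for n,m,z in(("dark",dark,.082),("light",light,.084),("grey",grey,.060)):
            k,l=cv2.connectedComponents(m.astype(np.uint8))
            for i in range(1,k):
                if (l==i).sum()>60:
                    q=lift(l==i,z)[:,:2]*1000; print(n,len(q),*[np.round(e,1) for e in cv2.minAreaRect(q.astype(np.float32))])
        print("button",ptz(s,282.1,223.2,.056))
        print("nose",ptz(s,354.6,208.2,.077),"tip",ptz(s,407.3,202.7,.077))
        cr=cv2.resize(s["color"][184:216,396:420][...,::-1],None,fx=16,fy=16,interpolation=cv2.INTER_CUBIC)
        print(s["color"][196:208,402:413].sum(-1)); print(hsv[196:208,402:413,0])
    else:
        print("button",ptz(s,314,222,.056))
        cr2=cv2.resize(s["color"][140:172,355:385][...,::-1],None,fx=12,fy=16,interpolation=cv2.INTER_CUBIC)
cv2.imwrite("pics/tip.png",np.hstack([cr,cr2]))
go([.4578,.3318,.16],np.deg2rad(77.6)); go([.4578,.3318,.071])
E
python3 m2.py
```

```text
dark 423 [630.7  -6.5] [281.2  20.3] 78.5
dark 93 [591.8  69.2] [69.4 22.2] 77.6
dark 449 [517.7   9.7] [287.9  22.7] 77.8
light 2411 [572.6 -12.4] [311.3  90.9] 77.7
grey 504 [482.5  43.6] [80.8 64.3] 76.7
button [0.4871 0.062  0.056 ]
nose [ 0.54   -0.1655  0.077 ] tip [ 0.5622 -0.3315  0.077 ]
[[327 315 319 312 313 356 398 328 237 227 227]
 [326 325 315 323 315 392 404 337 273 233 218]
 [317 320 313 324 323 407 383 310 297 260 251]
 [316 310 319 311 339 420 391 303 292 286 292]
 [322 316 312 313 364 416 370 291 292 291 295]
 [312 316 312 308 400 416 349 305 291 295 297]
 [316 306 308 319 369 385 336 304 297 301 289]
 [315 316 317 309 329 334 319 305 296 299 291]
 [308 322 310 314 314 300 300 298 289 276 268]
 [311 289 299 304 305 279 283 287 270 263 263]
 [340 301 290 301 293 269 266 299 284 304 324]
 [385 387 347 364 344 321 322 358 347 366 387]]
[[150 135 158 135 123  19  21  19 156 176   3]
 [160 150 150 145 135  20  20  16 144   0   7]
 [145 140 150 135  16  20  19  14 144 170   0]
 [158 143 140 131  18  21  19 171 158 160 158]
 [143 158 144 129  19  20  18 130 158 174 160]
 [144 143 150 162  19  21  17 130 144 158 156]
 [160 144 128  12  20  20  15 133 135 150   0]
 [156 158 155 135  17  19  12 130 170   8  10]
 [120 140 140 128 130 124 165   4  13  14  15]
 [ 10   6   2   9   8  10  12  14  15  16  16]
 [ 15  14  15  14  15  15  14  15  15  15  15]
 [ 15  15  15  15  15  15  15  15  15  15  15]]
button [0.4858 0.0591 0.056 ]
pos [0.4819 0.1437 0.2143] travel [ 1.1893 -0.4298  0.361 ] clock 4.42
delta_rot [ 0.0001  0.0003 -0.001 ]
pos [0.4819 0.1437 0.2143] travel [ 1.1899 -0.43    0.9543] clock 4.42
```

View pics/tip.png

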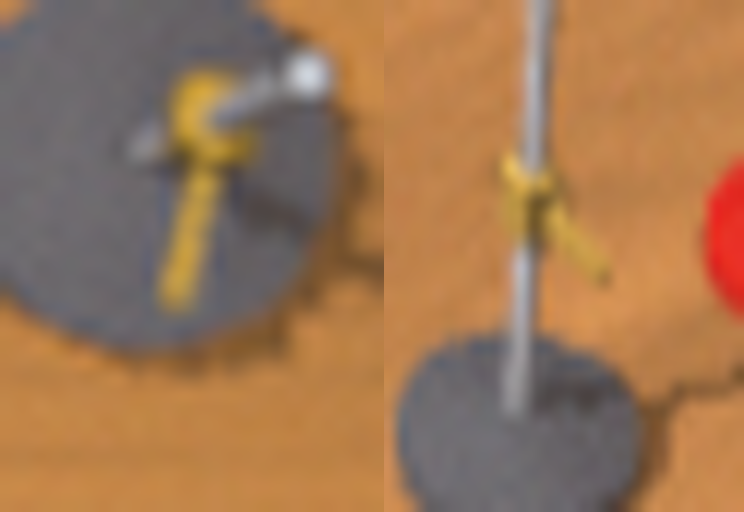

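play_rows([
  {"delta_rot": [0, 0, 0], "travel": [1, -0.43, 0], "gripper": 1},
  {"delta_rot": [0, 0, 0], "travel": [1, -0.43, 0], "gripper": 1},
  {"delta_rot": [0, 0, 0], "travel": [1, -0.43, 0.1], "gripper": 1},
  {"delta_rot": [0, 0, 0], "travel": [1, -0.43, 0.1], "gripper": 1},
])

```text
clock: 4.92
tool_pos: [0.4503, 0.3063, 0.1985]
eef_rot: [0.779, 0.627, -0.0, -0.001]
contact_force: [0.4, -1.2, 0.3]
opening: 0.998
```

play_rows([
  {"delta_rot": [0, 0, 0], "travel": [0.19, 0, 0], "gripper": 1},
  {"delta_rot": [0, 0, 0], "travel": [0.19, 0, 0.4], "gripper": 1},
  {"delta_rot": [0, 0, 0], "travel": [0.19, 0, 0.7], "gripper": 1},
  {"delta_rot": [0, 0, 0], "travel": [0.19, 0, 0.85], "gripper": 1},
  {"delta_rot": [0, 0, 0], "travel": [0.19, 0, 0.85], "gripper": 1},
  {"delta_rot": [0, 0, 0], "travel": [0.19, 0, 0.85], "gripper": 1},
])

```text
clock: 5.68
tool_pos: [0.4588, 0.3315, 0.0729]
eef_rot: [0.781, 0.625, 0.001, 0.0]
contact_force: [0.0, -0.2, -0.6]
opening: 1.0
```

```bash
cat > m3.py <<'E'
from h import *
go([.4578,.3318,.071],np.deg2rad(77.6))
for c,px in(("top",(406.6,202.6)),("side",(372.7,156.9))):
    s=viewer.snapshot(c); save(s,f"pics/{c}1.png"); print("tip",ptz(s,*px,.077))
    P=cloud(s); x,y,z=P[...,0],P[...,1],P[...,2]
    print("bodkin proj",proj(s,[.4578,.3318,.122]))
    a=proj(s,[.4578,.3318,.09]).astype(int); a[0]=np.clip(a[0],40,600)
    q=cv2.resize(s["color"][a[1]-35:a[1]+35,a[0]-40:a[0]+40][...,::-1],None,fx=5,fy=5,interpolation=cv2.INTER_CUBIC); 
    im=q if c=="top" else np.hstack([im,q])
cv2.imwrite("pics/grasp.png",im)
E
python3 m3.py
```

```text
pos [0.4588 0.3315 0.0729] travel [ 0.0003 -0.007   0.0128] clock 5.67
delta_rot [ 0.0005 -0.0002 -0.0012]
tip [ 0.5625 -0.3292  0.077 ]
bodkin proj [191.6868 229.5174]
tip [ 0.5628 -0.3292  0.077 ]
bodkin proj [253.4414 257.0984]
```

View pics/grasp.png

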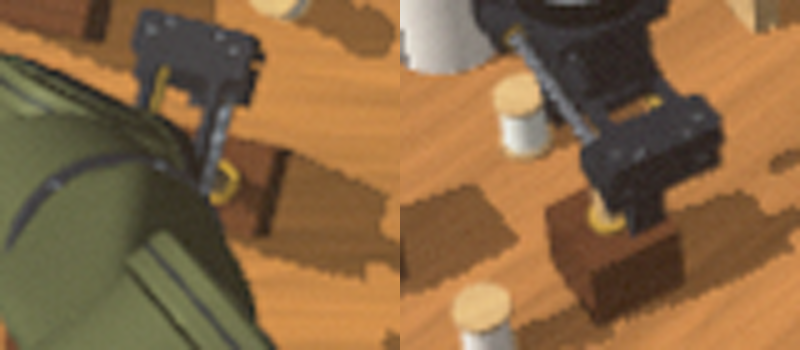

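play_rows([
  {"delta_rot": [0, 0, 0], "travel": [0, -0.005, 0.012], "gripper": 1},
  {"delta_rot": [0, 0, 0], "travel": [0, -0.005, 0.012], "gripper": -1},
  {"delta_rot": [0, 0, 0], "travel": [0, -0.005, 0.012], "gripper": -1},
  {"delta_rot": [0, 0, 0], "travel": [0, -0.005, 0.012], "gripper": -1},
  {"delta_rot": [0, 0, 0], "travel": [0, -0.005, 0.012], "gripper": -1},
  {"delta_rot": [0, 0, 0], "travel": [0, -0.005, 0.012], "gripper": -1},
  {"delta_rot": [0, 0, 0], "travel": [0, -0.005, 0.012], "gripper": -1},
  {"delta_rot": [0, 0, 0], "travel": [0, -0.005, 0.012], "gripper": -1},
], force=35)

```text
clock: 6.78
tool_pos: [0.4566, 0.3327, 0.0701]
eef_rot: [0.78, 0.626, 0.0, 0.0]
contact_force: [1.1, 0.1, 1.0]
opening: 0.227
```

play_rows([
  {"delta_rot": [0, 0, 0], "travel": [0, 0, -0.15], "gripper": -1},
  {"delta_rot": [0, 0, 0], "travel": [0, 0, -0.35], "gripper": -1},
  {"delta_rot": [0, 0, 0], "travel": [0, 0, -0.6], "gripper": -1},
  {"delta_rot": [0, 0, 0], "travel": [0, 0, -0.73], "gripper": -1},
  {"delta_rot": [0, 0, 0], "travel": [0, 0, -0.73], "gripper": -1},
])

```text
clock: 7.4
tool_pos: [0.4573, 0.3333, 0.1808]
eef_rot: [0.78, 0.626, 0.001, 0.0]
contact_force: [-0.8, 0.7, -1.5]
opening: 0.198
```

Run:
```python
from h import *
go([.486,.0605,.18],np.deg2rad(77.7)); s=r.get_state(); print(s["contact_force"],s["opening"])
```

```text
pos [0.4573 0.3333 0.1808] travel [-1.7343  0.5796  0.0023] clock 7.4
delta_rot [ 0.0006 -0.0007 -0.001 ]
[-0.7758  0.6955 -1.5312] 0.19782326166907538
```

play_rows([
  {"delta_rot": [0, 0, 0], "travel": [-0.3, 0.1, 0], "gripper": -1},
  {"delta_rot": [0, 0, 0], "travel": [-0.65, 0.2, 0], "gripper": -1},
  {"delta_rot": [0, 0, 0], "travel": [-1, 0.33, 0], "gripper": -1},
  {"delta_rot": [0, 0, 0], "travel": [-1, 0.33, 0], "gripper": -1},
])

```text
clock: 7.9
tool_pos: [0.4723, 0.1687, 0.1779]
eef_rot: [0.782, 0.623, -0.003, 0.001]
contact_force: [0.5, 0.9, -0.3]
opening: 0.201
```

play_rows([
  {"delta_rot": [0, 0, 0], "travel": [-0.35, 0.12, 0], "gripper": -1},
  {"delta_rot": [0, 0, 0], "travel": [-0.6, 0.2, 0], "gripper": -1},
  {"delta_rot": [0, 0, 0], "travel": [-0.73, 0.25, 0], "gripper": -1},
  {"delta_rot": [0, 0, 0], "travel": [-0.73, 0.25, 0.25], "gripper": -1},
  {"delta_rot": [0, 0, 0], "travel": [-0.73, 0.25, 0.25], "gripper": -1},
  {"delta_rot": [0, 0, 0], "travel": [-0.73, 0.25, 0.25], "gripper": -1},
])

```text
clock: 8.65
tool_pos: [0.4856, 0.0617, 0.1423]
eef_rot: [0.779, 0.627, 0.0, -0.0]
contact_force: [0.1, -0.1, -0.8]
opening: 0.201
```

```bash
cat > m4.py <<'E'
from h import *
go([.486,.0605,.15],np.deg2rad(77.7))
for c in("top","side"):
    s=viewer.snapshot(c); save(s,f"pics/{c}2.png")
    for l in("bodkin_tip","zero_button_top"): print(c,l,[(round(d["conf"],2),np.round(d["at"],1)) for d in viewer.pinpoint(c,l)])
    a=proj(s,[.486,.0605,.07]).astype(int)
    print("exp button",proj(s,[.486,.0605,.056])-a+[28,28], "exp tip for z .08",proj(s,[.486,.0605,.08])-a+28)
    q=cv2.resize(s["color"][a[1]-28:a[1]+28,a[0]-28:a[0]+28][...,::-1],None,fx=7,fy=7,interpolation=cv2.INTER_CUBIC)
    im=q if c=="top" else np.hstack([im,q])
cv2.imwrite("pics/btn.png",im)
E
python3 m4.py
```

```text
pos [0.4856 0.0617 0.1423] travel [-0.0074  0.0046 -0.0512] clock 8.65
delta_rot [-0.0001 -0.0002 -0.0003]
top bodkin_tip []
top zero_button_top [(0.6, array([360.1, 210.8]))]
exp button [28.5678 28.5475] exp tip for z .08 [28.185  28.2751]
side bodkin_tip [(0.44, array([315.8, 217.6]))]
side zero_button_top [(0.55, array([220.7, 229.1])), (0.17, array([365.1, 167.8]))]
exp button [28.6607 31.1715] exp tip for z .08 [28.6155 25.8398]
```

View pics/btn.png

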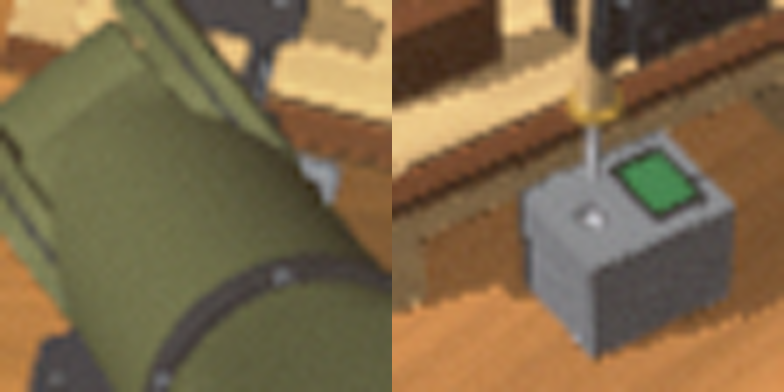

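Side crop: the tip is at about (200,178) and the button at (200,216). They line up sideways, and the tip may be 1–2 mm too far from the camera. I'll lower to just above the hole and look again.

play_rows([
  {"delta_rot": [0, 0, 0], "travel": [0.005, -0.006, 0.05], "gripper": -1},
  {"delta_rot": [0, 0, 0], "travel": [0.005, -0.006, 0.095], "gripper": -1},
  {"delta_rot": [0, 0, 0], "travel": [0.005, -0.006, 0.095], "gripper": -1},
  {"delta_rot": [0, 0, 0], "travel": [0.005, -0.006, 0.095], "gripper": -1},
])

```text
clock: 9.45
tool_pos: [0.4848, 0.0615, 0.1277]
eef_rot: [0.78, 0.626, -0.0, -0.0]
contact_force: [0.8, -0.7, -0.5]
opening: 0.199
```

```bash
cat > m5.py <<'E'
from h import *
go([.485,.0625,.1275],np.deg2rad(77.7))
s=viewer.snapshot("side"); a=proj(s,[.486,.0605,.07]).astype(int); print(a)
q=cv2.resize(s["color"][a[1]-22:a[1]+22,a[0]-20:a[0]+20][...,::-1],None,fx=13,fy=13,interpolation=cv2.INTER_CUBIC)
for p in ([.486,.0605,.056],[.485,.0625,.064]): print((proj(s,p)-a+[20,22]+.5)*13)
cv2.imwrite("pics/btn2.png",q)
E
python3 m5.py
```

```text
pos [0.4848 0.0615 0.1277] travel [ 0.0069 -0.0001  0.0014] clock 9.45
delta_rot [-0.0001  0.0001 -0.0009]
[313 219]
[275.0887 333.7293]
[272.0668 316.6312]
```

View pics/btn2.png

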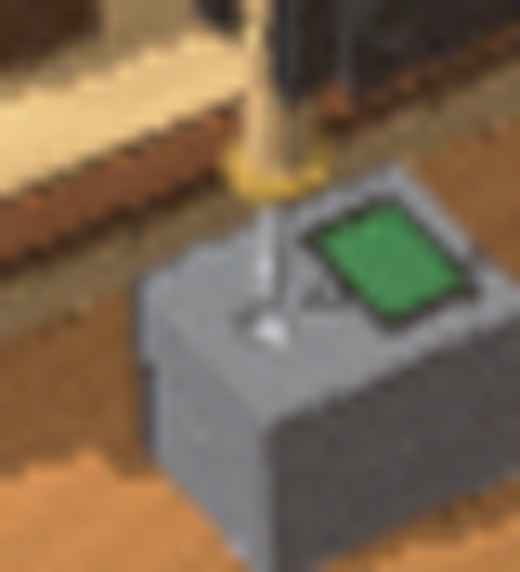

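The tip (268,303) sits right above the button (271,328), with the offset that pure height would give. I'll press straight down now.

play_rows([
  {"delta_rot": [0, 0, 0], "travel": [0.003, 0, 0.03], "gripper": -1},
  {"delta_rot": [0, 0, 0], "travel": [0.003, 0, 0.05], "gripper": -1},
  {"delta_rot": [0, 0, 0], "travel": [0.003, 0, 0.06], "gripper": -1},
  {"delta_rot": [0, 0, 0], "travel": [0.003, 0, 0.07], "gripper": -1},
  {"delta_rot": [0, 0, 0], "travel": [0.003, 0, 0.07], "gripper": -1},
])

```text
clock: 10.12
tool_pos: [0.4849, 0.0619, 0.1173]
eef_rot: [0.78, 0.626, -0.0, 0.0]
contact_force: [0.0, -0.1, 1.2]
opening: 0.201
```

play_rows([
  {"delta_rot": [0, 0, 0], "travel": [0, 0, 0.01], "gripper": -1},
  {"delta_rot": [0, 0, 0], "travel": [0, 0, 0.01], "gripper": -1},
])

```text
clock: 10.38
tool_pos: [0.485, 0.0619, 0.1159]
eef_rot: [0.78, 0.626, 0.0, 0.0]
contact_force: [-0.0, 0.1, 1.8]
opening: 0.2
```

play_rows([
  {"delta_rot": [0, 0, 0], "travel": [0, 0, 0.012], "gripper": -1},
  {"delta_rot": [0, 0, 0], "travel": [0, 0, 0.012], "gripper": -1},
])

```text
clock: 10.62
tool_pos: [0.4852, 0.062, 0.1142]
eef_rot: [0.78, 0.626, 0.0, 0.0]
contact_force: [-1.7, -0.5, 3.7]
opening: 0.199
```

play_rows([
  {"delta_rot": [0, 0, 0], "travel": [0, 0, 0.01], "gripper": -1},
  {"delta_rot": [0, 0, 0], "travel": [0, 0, 0.01], "gripper": -1},
])

```text
clock: 10.88
tool_pos: [0.4863, 0.0624, 0.1138]
eef_rot: [0.78, 0.626, 0.001, 0.001]
contact_force: [-1.8, -0.6, 12.8]
opening: 0.202
```

Force jumped from 3.7 to 12.8 N with hardly any further travel, so the button is right down. Next: retract and return.

play_rows([
  {"delta_rot": [0, 0, 0], "travel": [0, 0, 0], "gripper": -1},
  {"delta_rot": [0, 0, 0], "travel": [0, 0, -0.1], "gripper": -1},
  {"delta_rot": [0, 0, 0], "travel": [0, 0, -0.25], "gripper": -1},
  {"delta_rot": [0, 0, 0], "travel": [0, 0, -0.45], "gripper": -1},
  {"delta_rot": [0, 0, 0], "travel": [0, 0, -0.45], "gripper": -1},
])

```text
clock: 11.5
tool_pos: [0.4862, 0.0622, 0.1814]
eef_rot: [0.78, 0.626, 0.002, 0.001]
contact_force: [0.6, -0.8, 0.1]
opening: 0.198
```

play_rows([
  {"delta_rot": [0, 0, 0], "travel": [0.3, -0.1, 0], "gripper": -1},
  {"delta_rot": [0, 0, 0], "travel": [0.65, -0.2, 0], "gripper": -1},
  {"delta_rot": [0, 0, 0], "travel": [1, -0.33, 0], "gripper": -1},
  {"delta_rot": [0, 0, 0], "travel": [1, -0.33, 0], "gripper": -1},
])

```text
clock: 12.0
tool_pos: [0.467, 0.2251, 0.1792]
eef_rot: [0.777, 0.63, 0.001, -0.002]
contact_force: [0.4, -1.2, -2.0]
opening: 0.196
```

play_rows([
  {"delta_rot": [0, 0, 0], "travel": [0.35, -0.12, 0], "gripper": -1},
  {"delta_rot": [0, 0, 0], "travel": [0.6, -0.2, 0], "gripper": -1},
  {"delta_rot": [0, 0, 0], "travel": [0.72, -0.24, 0], "gripper": -1},
  {"delta_rot": [0, 0, 0], "travel": [0.72, -0.24, 0.2], "gripper": -1},
  {"delta_rot": [0, 0, 0], "travel": [0.72, -0.24, 0.3], "gripper": -1},
  {"delta_rot": [0, 0, 0], "travel": [0.72, -0.24, 0.3], "gripper": -1},
  {"delta_rot": [0, 0, 0], "travel": [0.72, -0.24, 0.3], "gripper": -1},
])

```text
clock: 12.88
tool_pos: [0.4577, 0.3318, 0.1355]
eef_rot: [0.78, 0.626, 0.0, 0.0]
contact_force: [0.4, 0.4, 0.5]
opening: 0.199
```

```bash
cat > m6.py <<'E'
from h import *
go([.4572,.3328,.0705],np.deg2rad(77.7))
ims=[]
for c in("side","top"):
    s=viewer.snapshot(c); a=proj(s,[.457,.333,.07]).astype(int)
    q=cv2.resize(s["color"][a[1]-22:a[1]+22,a[0]-20:a[0]+20][...,::-1],None,fx=10,fy=10,interpolation=cv2.INTER_CUBIC); ims.append(q)
    z=r.get_state()["tool_pos"]
    for p in ([.4572,.3328,.052],[*z[:2],z[2]-.0635]): print(c,(proj(s,p)-a+[20,22]+.5)*10)
cv2.imwrite("pics/blk.png",np.hstack(ims))
E
python3 m6.py
```

```text
pos [0.4577 0.3318 0.1355] travel [ 0.0055 -0.0052  0.4335] clock 12.88
delta_rot [ 0.0002 -0.0001 -0.0012]
side [218.7276 268.3325]
side [213.357 220.968]
top [221.7228 227.0285]
top [208.3806 223.9423]
```

View pics/blk.png

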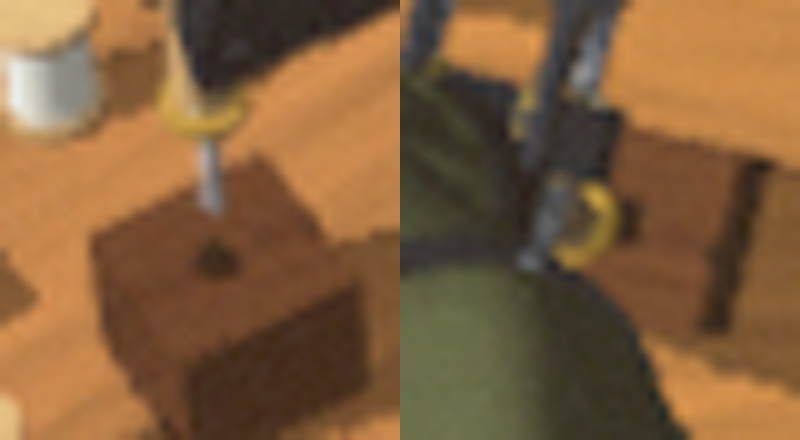

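Side crop: the tip at (212,212) and the hole at (217,260) show the same calibration bias, so a 1 mm correction aligns them. Inserting now.

play_rows([
  {"delta_rot": [0, 0, 0], "travel": [0.006, -0.005, 0], "gripper": -1},
  {"delta_rot": [0, 0, 0], "travel": [0.006, -0.005, 0.1], "gripper": -1},
  {"delta_rot": [0, 0, 0], "travel": [0.006, -0.005, 0.17], "gripper": -1},
  {"delta_rot": [0, 0, 0], "travel": [0.006, -0.005, 0.22], "gripper": -1},
  {"delta_rot": [0, 0, 0], "travel": [0.006, -0.005, 0.22], "gripper": -1},
])

```text
clock: 13.6
tool_pos: [0.4561, 0.3329, 0.1011]
eef_rot: [0.78, 0.626, -0.001, 0.0]
contact_force: [0.3, -1.0, -1.2]
opening: 0.2
```

play_rows([
  {"delta_rot": [0, 0, 0], "travel": [0, 0, 0.08], "gripper": -1},
  {"delta_rot": [0, 0, 0], "travel": [0, 0, 0.16], "gripper": -1},
  {"delta_rot": [0, 0, 0], "travel": [0, 0, 0.2], "gripper": -1},
  {"delta_rot": [0, 0, 0], "travel": [0, 0, 0.205], "gripper": -1},
  {"delta_rot": [0, 0, 0], "travel": [0, 0, 0.205], "gripper": -1},
])

```text
clock: 14.22
tool_pos: [0.4567, 0.3335, 0.0714]
eef_rot: [0.78, 0.626, 0.0, 0.0]
contact_force: [-0.1, 0.2, -0.4]
opening: 0.197
```

play_rows([
  {"delta_rot": [0, 0, 0], "travel": [0, 0, 0.005], "gripper": -1},
  {"delta_rot": [0, 0, 0], "travel": [0, 0, 0.005], "gripper": -0.3},
  {"delta_rot": [0, 0, 0], "travel": [0, 0, 0.005], "gripper": 0.2},
  {"delta_rot": [0, 0, 0], "travel": [0, 0, 0.005], "gripper": 0.6},
  {"delta_rot": [0, 0, 0], "travel": [0, 0, 0.005], "gripper": 0.6},
  {"delta_rot": [0, 0, 0], "travel": [0, 0, -0.2], "gripper": 0.6},
  {"delta_rot": [0, 0, 0], "travel": [0, 0, -0.5], "gripper": 0.6},
  {"delta_rot": [0, 0, 0], "travel": [0, 0, -0.8], "gripper": 0.6},
  {"delta_rot": [0, 0, 0], "travel": [0, 0, -0.8], "gripper": 0.6},
])

```text
clock: 15.35
tool_pos: [0.4583, 0.3351, 0.1946]
eef_rot: [0.78, 0.626, 0.004, -0.0]
contact_force: [0.5, -0.6, 0.2]
opening: 0.798
```

```bash
cat > m7.py <<'E'
from h import *
import sys
s=viewer.snapshot("side"); save(s,"pics/side3.png")
P=cloud(s); x,y,z=P[...,0],P[...,1],P[...,2]
m=(abs(x-.457)<.03)&(abs(y-.333)<.03)&(z>.06)&(z<.135)
for a in (.07,.085,.1,.115):
    k=m&(abs(z-a)<.008); print(a,k.sum(),P[k].mean(0) if k.any() else '')
print("max z",np.nanmax(z[m]))
a=proj(s,[.457,.333,.07]).astype(int)
q=cv2.resize(s["color"][a[1]-30:a[1]+30,a[0]-30:a[0]+30][...,::-1],None,fx=6,fy=6,interpolation=cv2.INTER_CUBIC)
cv2.imwrite("pics/blk2.png",q)
go([.5885,.069,.19],np.deg2rad(77.65))
E
python3 m7.py
```

```text
0.07 25 [0.4532 0.3328 0.0701]
0.085 23 [0.4529 0.3345 0.0866]
0.1 20 [0.4539 0.3338 0.0998]
0.115 35 [0.4555 0.3329 0.1149]
max z 0.12662183491890988
pos [0.4573 0.3338 0.1926] travel [-1.5348  1.2355  0.0161] clock 15.4
delta_rot [ 0.0007 -0.0007 -0.0007]
```

View pics/blk2.png

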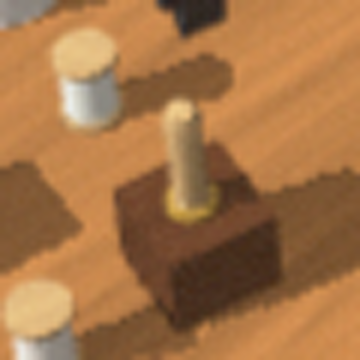

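Crop: the bodkin stands upright with its collar seated on the block. On to the board's grip.

play_rows([
  {"delta_rot": [0, 0, 0], "travel": [-0.4, 0.3, 0], "gripper": 1},
  {"delta_rot": [0, 0, 0], "travel": [-0.75, 0.6, 0], "gripper": 1},
  {"delta_rot": [0, 0, 0], "travel": [-1, 0.8, 0], "gripper": 1},
  {"delta_rot": [0, 0, 0], "travel": [-1, 0.8, 0], "gripper": 1},
])

```text
clock: 15.9
tool_pos: [0.5427, 0.1533, 0.189]
eef_rot: [0.783, 0.622, -0.003, 0.001]
contact_force: [-1.2, 0.1, 0.8]
opening: 1.0
```

play_rows([
  {"delta_rot": [0, 0, 0], "travel": [-0.3, 0.25, 0], "gripper": 1},
  {"delta_rot": [0, 0, 0], "travel": [-0.53, 0.435, 0], "gripper": 1},
  {"delta_rot": [0, 0, 0], "travel": [-0.53, 0.435, 0.1], "gripper": 1},
  {"delta_rot": [0, 0, 0], "travel": [-0.53, 0.435, 0.2], "gripper": 1},
  {"delta_rot": [0, 0, 0], "travel": [-0.53, 0.435, 0.2], "gripper": 1},
])

```text
clock: 16.52
tool_pos: [0.5857, 0.0713, 0.1594]
eef_rot: [0.778, 0.628, -0.002, -0.001]
contact_force: [0.3, -0.6, 0.1]
opening: 1.0
```

Run:
```python
from h import *
go([.5887,.0695,.091],np.deg2rad(77.65))
```

```text
pos [0.5857 0.0713 0.1594] travel [-0.0069  0.0238  0.4558] clock 16.52
delta_rot [-0.0014  0.0002  0.0006]
```

play_rows([
  {"delta_rot": [0, 0, 0], "travel": [-0.005, 0.02, 0.1], "gripper": 1},
  {"delta_rot": [0, 0, 0], "travel": [-0.005, 0.02, 0.3], "gripper": 1},
  {"delta_rot": [0, 0, 0], "travel": [-0.005, 0.02, 0.42], "gripper": 1},
  {"delta_rot": [0, 0, 0], "travel": [-0.005, 0.02, 0.44], "gripper": 1},
  {"delta_rot": [0, 0, 0], "travel": [-0.005, 0.02, 0.44], "gripper": 1},
  {"delta_rot": [0, 0, 0], "travel": [-0.005, 0.02, 0.44], "gripper": 1},
])

```text
clock: 17.27
tool_pos: [0.5914, 0.0681, 0.0962]
eef_rot: [0.78, 0.626, 0.001, 0.0]
contact_force: [0.1, -0.3, 0.0]
opening: 1.001
```

Run:
```python
from h import *
go([.5887,.0695,.091],np.deg2rad(77.65)); print(r.get_state()["contact_force"])
```

```text
pos [0.5914 0.0681 0.0962] travel [ 0.0052 -0.0199  0.0345] clock 17.27
delta_rot [ 0.0005 -0.0002 -0.0006]
[ 0.1322 -0.3456  0.0246]
```

play_rows([
  {"delta_rot": [0, 0, 0], "travel": [0.005, -0.015, 0.03], "gripper": 1},
  {"delta_rot": [0, 0, 0], "travel": [0.005, -0.015, 0.03], "gripper": 0},
  {"delta_rot": [0, 0, 0], "travel": [0.005, -0.015, 0.03], "gripper": -0.4},
  {"delta_rot": [0, 0, 0], "travel": [0.005, -0.015, 0.03], "gripper": -1},
  {"delta_rot": [0, 0, 0], "travel": [0.005, -0.015, 0.03], "gripper": -1},
  {"delta_rot": [0, 0, 0], "travel": [0.005, -0.015, 0.03], "gripper": -1},
  {"delta_rot": [0, 0, 0], "travel": [0.005, -0.015, 0.03], "gripper": -1},
], force=40)

```text
clock: 18.15
tool_pos: [0.5887, 0.0691, 0.0908]
eef_rot: [0.78, 0.626, -0.0, 0.0]
contact_force: [0.8, 1.1, 0.2]
opening: 0.346
```

```bash
cat > edge.py <<'E'
from h import *
st=r.get_state(); print("clock",st["clock"],"tcp",st["tool_pos"],"F",st["contact_force"],"M",st["moment"],"op",st["opening"], "eul",R.from_quat(st["eef_rot"]).as_matrix()[2])
th=np.deg2rad(77.65+180); u=np.array([np.cos(th),np.sin(th)]); l=np.array([-u[1],u[0]])
tip=np.array([.5627,-.3292])
for c in("top","side"):
    s=viewer.snapshot(c); save(s,f"pics/{c}_{st['clock']:.2f}.png")
    P=cloud(s); x,y,z=P[...,0],P[...,1],P[...,2]; I=s["color"].astype(int)
    a=(P[...,:2]-tip)@u; b=(P[...,:2]-tip)@l
    m=(z>.076)&(z<.094)&(I.sum(-1)>330)&(a<.03)&(a>-.25)&(b<-.005)&(b>-.12)
    # per-lateral-strip front edge, relative to tip x
    e=[(k,np.nanmax(a[m&(abs(b-k)<.004)])) for k in np.arange(-.1,-.015,.012) if (m&(abs(b-k)<.004)).sum()>3]
    print(c,"edge-tip along x (mm):",np.round(np.array(e)*1000,1).tolist(),"zmean",z[m].mean())
    q=P[m&(a>-.20)]; A=np.c_[a[m],b[m],np.ones(m.sum())]; print("slope along,lat",np.linalg.lstsq(A,z[m],rcond=None)[0])
    print("nose pin",[(round(d["conf"],2),np.round(d["at"],1),((ptz(s,*d["at"],.077)[:2]-tip)@u*1000).round(1)) for d in viewer.pinpoint(c,"board_nose")])
E
python3 edge.py
```

```text
clock 18.15 tcp [0.5887 0.0691 0.0908] F [0.8268 1.1109 0.1675] M [ 0.0086 -0.0778  0.0362] op 0.34606805945463154 eul [-0.0001  0.     -1.    ]
top edge-tip along x (mm): [[-100.0, -158.4], [-88.0, -159.2], [-76.0, -159.4], [-64.0, -158.3], [-52.0, -158.3], [-40.0, -158.4], [-28.0, -157.6], [-16.0, -157.1]] zmean 0.08399221307225445
slope along,lat [-0.0016  0.0025  0.0838]
nose pin [(0.82, array([353.4, 212.2]), np.float64(-155.8)), (0.67, array([392.8, 269.4]), np.float64(5.5))]
side edge-tip along x (mm): [[-100.0, -154.0], [-88.0, -153.5], [-76.0, -155.9], [-64.0, -152.8], [-52.0, -153.1], [-40.0, -157.1], [-28.0, -157.9], [-16.0, -153.7]] zmean 0.08318261821342855
slope along,lat [-0.0079 -0.0144  0.0807]
nose pin [(0.76, array([349.6, 178.2]), np.float64(-147.2)), (0.27, array([376. , 161.3]), np.float64(-6.6))]
```

play_rows([
  {"delta_rot": [0, 0, 0], "travel": [0, 0, 0], "gripper": -1},
  {"delta_rot": [0, 0, 0], "travel": [0, 0, 0], "gripper": -1},
  {"delta_rot": [0, 0, 0], "travel": [0, 0, 0], "gripper": -1},
])

```text
clock: 18.73
tool_pos: [0.5896, 0.0688, 0.0911]
eef_rot: [0.78, 0.626, 0.001, 0.001]
contact_force: [4.9, -2.2, 0.7]
opening: 0.221
```

play_rows([
  {"delta_rot": [0, 0, 0], "travel": [0, 0.006, 0], "gripper": -1},
  {"delta_rot": [0, 0, 0], "travel": [-0.05, 0.006, 0], "gripper": -1},
  {"delta_rot": [0, 0, 0], "travel": [-0.15, 0.006, 0], "gripper": -1},
  {"delta_rot": [0, 0, 0], "travel": [-0.28, 0.006, 0], "gripper": -1},
  {"delta_rot": [0, 0, 0], "travel": [-0.4, 0.006, 0], "gripper": -1},
  {"delta_rot": [0, 0, 0], "travel": [-0.5, 0.006, 0], "gripper": -1},
  {"delta_rot": [0, 0, 0], "travel": [-0.5, 0.006, 0], "gripper": -1},
], force=50)

```text
clock: 19.6
tool_pos: [0.5726, -0.0082, 0.0908]
eef_rot: [0.781, 0.625, -0.002, 0.001]
contact_force: [2.6, -4.7, 3.6]
opening: 0.222
```

```bash
python3 edge.py
```

```text
clock 19.6 tcp [ 0.5726 -0.0082  0.0908] F [ 2.5937 -4.7005  3.5506] M [-0.928  -0.7057 -0.0139] op 0.2215731597757455 eul [-0.0041 -0.0006 -1.    ]
top edge-tip along x (mm): [[-100.0, -79.2], [-88.0, -78.9], [-76.0, -79.1], [-64.0, -78.8], [-52.0, -78.1], [-40.0, -79.0], [-28.0, -79.7], [-16.0, -79.6]] zmean 0.08410909698494452
slope along,lat [ 0.0025 -0.0062  0.0841]
nose pin [(0.97, array([377. , 220.4]), np.float64(-77.7)), (0.55, array([278.1, 136.6]), np.float64(-444.9))]
side edge-tip along x (mm): [[-100.0, -80.0], [-88.0, -77.0], [-76.0, -80.8], [-64.0, -77.8], [-52.0, -73.0], [-40.0, -75.3], [-28.0, -81.6], [-16.0, -77.1]] zmean 0.08289407763553422
slope along,lat [-0.0015 -0.0064  0.0823]
nose pin [(0.24, array([253.7, 261.8]), np.float64(-615.8))]
```

play_rows([
  {"delta_rot": [0, 0, 0], "travel": [-0.08, 0, 0], "gripper": -1},
  {"delta_rot": [0, 0, 0], "travel": [-0.18, 0, 0], "gripper": -1},
  {"delta_rot": [0, 0, 0], "travel": [-0.3, 0, 0], "gripper": -1},
  {"delta_rot": [0, 0, 0], "travel": [-0.4, 0, 0], "gripper": -1},
  {"delta_rot": [0, 0, 0], "travel": [-0.45, 0, 0], "gripper": -1},
  {"delta_rot": [0, 0, 0], "travel": [-0.45, 0, 0], "gripper": -1},
  {"delta_rot": [0, 0, 0], "travel": [-0.45, 0, 0], "gripper": -1},
])

```text
clock: 20.68
tool_pos: [0.5588, -0.0712, 0.0909]
eef_rot: [0.78, 0.626, -0.001, 0.001]
contact_force: [3.1, -0.7, 3.8]
opening: 0.223
```

```bash
python3 edge.py; ls pics
python3 - <<'E'
from h import *
ims=[]
for c in("top","side"):
    s=viewer.snapshot(c); a=proj(s,[.545,-.335,.077]).astype(int); print(c,a,proj(s,[.5627,-.3292,.077])-a+[25,25])
    ims.append(cv2.resize(s["color"][a[1]-25:a[1]+25,a[0]-25:a[0]+25][...,::-1],None,fx=8,fy=8,interpolation=cv2.INTER_CUBIC))
cv2.imwrite("pics/fin.png",np.hstack(ims))
E
```

```text
clock 20.675 tcp [ 0.5588 -0.0712  0.0909] F [ 3.1367 -0.6794  3.8068] M [-0.1688 -0.7687 -0.2378] op 0.22258074039982462 eul [-0.0015  0.0001 -1.    ]
top edge-tip along x (mm): [[-100.0, -14.5], [-88.0, -14.8], [-76.0, -15.1], [-64.0, -14.8], [-52.0, -14.3], [-40.0, -14.9], [-28.0, -14.4], [-16.0, -14.5]] zmean 0.08384328602360745
slope along,lat [-0.0043 -0.007   0.0832]
nose pin [(0.9, array([398.2, 223.9]), np.float64(-10.4))]
side edge-tip along x (mm): [[-100.0, -16.1], [-88.0, -9.9], [-76.0, -9.3], [-64.0, -11.2], [-52.0, -13.1], [-40.0, -11.7], [-28.0, -14.2], [-16.0, -9.5]] zmean 0.08308090359836424
slope along,lat [ 0.0013 -0.0111  0.0825]
nose pin [(0.65, array([381.8, 167.6]), np.float64(-12.5)), (0.36, array([378. , 156.1]), np.float64(19.8))]
a.png
b.png
blk.png
blk2.png
btn.png
btn2.png
grasp.png
side0.png
side1.png
side2.png
side3.png
side_18.15.png
side_19.60.png
side_20.68.png
tip.png
top0.png
top1.png
top2.png
top_18.15.png
top_19.60.png
top_20.68.png
top [408 208] [23.5869 19.5279]
side [377 158] [20.7157 23.9029]
```

View pics/fin.png

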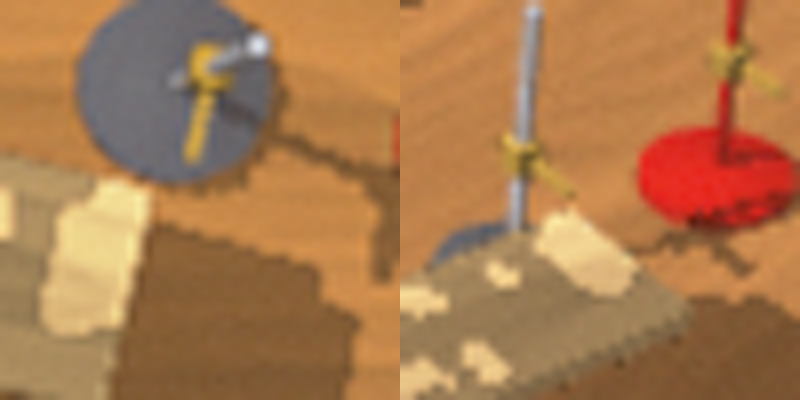

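Crop: the grey marker's pointer tip is at (192,160) in the top view, and the board's edge line is about 4 px (13 mm) short. The board is level in the channel. I'll move 11 mm, then measure the edge more finely by counting board area.

play_rows([
  {"delta_rot": [0, 0, 0], "travel": [-0.02, 0, 0], "gripper": -1},
  {"delta_rot": [0, 0, 0], "travel": [-0.05, 0, 0], "gripper": -1},
  {"delta_rot": [0, 0, 0], "travel": [-0.073, 0, 0], "gripper": -1},
  {"delta_rot": [0, 0, 0], "travel": [-0.073, 0, 0], "gripper": -1},
  {"delta_rot": [0, 0, 0], "travel": [-0.073, 0, 0], "gripper": -1},
])

```text
clock: 21.6
tool_pos: [0.5572, -0.0783, 0.0912]
eef_rot: [0.779, 0.627, 0.002, -0.001]
contact_force: [3.4, 3.2, 5.4]
opening: 0.224
```

```bash
cat > area.py <<'E'
from h import *
st=r.get_state(); print("clock",st["clock"],"tcp",st["tool_pos"],"F",st["contact_force"],"tilt",R.from_quat(st["eef_rot"]).as_matrix()[2])
th=np.deg2rad(77.65+180); u=np.array([np.cos(th),np.sin(th)]); l=np.array([-u[1],u[0]])
px={"top":(406.6,202.6),"side":(372.7,156.9)}
V,U=np.indices((400,640))
for c in("top","side"):
    s=viewer.snapshot(c); o=np.array(s["origin"])
    tip=ptz(s,*px[c],.077)[:2]
    k=np.stack([(U-s["cx"])/s["fx"],-(V-s["cy"])/s["fy"],-np.ones(U.shape)],-1)@att(s).T
    G=o+k*((.084-o[2])/k[...,2])[...,None]
    a=(G[...,:2]-tip)@u; b=(G[...,:2]-tip)@l
    z=cloud(s)[...,2]; on=(z>.076)&(z<.092)
    # pixel footprint on plane
    A=abs(np.gradient(a,axis=1)*np.gradient(b,axis=0)-np.gradient(a,axis=0)*np.gradient(b,axis=1))
    for w in(.03,.038):
        m=on&(a>-.06)&(a<.03)&(abs(b+.057)<w)
        ref=(a>-.06)&(a<-.03)&(abs(b+.057)<w)
        L=A[m].sum()/(A[ref].sum()/.03); print(c,"edge-tip mm",round((L-.06)*1000,2))
    m=on&(a>-.09)&(abs(b+.057)<.035); f=np.linalg.lstsq(np.c_[a[m],b[m],np.ones(m.sum())],z[m],rcond=None)[0]; print(" slope",f)
E
python3 area.py
```

```text
clock 21.6 tcp [ 0.5572 -0.0783  0.0912] F [3.3543 3.1733 5.4066] tilt [ 0.0037  0.001  -1.    ]
top edge-tip mm -9.07
top edge-tip mm -10.43
 slope [-0.0071 -0.0078  0.0826]
side edge-tip mm -6.24
side edge-tip mm -8.19
 slope [0.0011 0.0125 0.0829]
```

```bash
cat > prof.py <<'E'
from h import *
st=r.get_state(); print("clock",st["clock"],"tcp",st["tool_pos"],"F",st["contact_force"],"tilt",R.from_quat(st["eef_rot"]).as_matrix()[2])
th=np.deg2rad(77.65+180); u=np.array([np.cos(th),np.sin(th)]); l=np.array([-u[1],u[0]])
px={"top":(406.6,202.6),"side":(372.7,156.9)}
av=np.arange(-.04,.03,.0005); bv=np.arange(-.092,-.022,.001)
for c in("top","side"):
    s=viewer.snapshot(c); save(s,f"pics/{c}_p.png"); tip=ptz(s,*px[c],.077)[:2]
    W=np.array([[[*(tip+a*u+b*l),.084] for a in av] for b in bv])
    C=(W-np.array(s["origin"]))@att(s)
    mx=(s["cx"]-s["fx"]*C[...,0]/C[...,2]).astype(np.float32); my=(s["cy"]+s["fy"]*C[...,1]/C[...,2]).astype(np.float32)
    on=cloud(s)[...,2]; on=((on>.06)&(on<.1)).astype(np.float32)
    dp=cv2.remap(on,mx,my,cv2.INTER_LINEAR)
    # per-lateral-line half crossing from depth
    e=[av[np.nonzero(d>.5)[0].max()] if (d>.5).any() else np.nan for d in dp]
    p=np.polyfit(bv,e,1); print(c,"depth edge mid",np.round(np.nanmean(e)*1000,2),"std",np.nanstd(e)*1000,"slope deg",np.degrees(p[0]))
    g=cv2.remap(np.ascontiguousarray(s["color"]).astype(np.float32).sum(-1),mx,my,cv2.INTER_LINEAR)
    for lo,hi in((-.092,-.06),(-.06,-.022),(-.092,-.022)):
        pr=g[(bv>=lo)&(bv<hi)].mean(0); d=cv2.GaussianBlur(np.gradient(pr)[None],(9,1),0)[0]; i=np.argmin(d); print("   colour edge",round(av[i]*1000,1),round(d[i],1))
E
python3 prof.py
```

```text
clock 21.7 tcp [ 0.5572 -0.0782  0.0912] F [4.8307 2.9216 4.5784] tilt [ 0.0037  0.001  -1.    ]
top depth edge mid -7.63 std 0.7685130089321587 slope deg -0.26465026316951484
   colour edge -6.5 -16.7
   colour edge -6.0 -26.4
   colour edge -6.5 -21.9
side depth edge mid -6.66 std 0.9123864201049017 slope deg -0.4631379605466536
   colour edge 21.0 -6.6
   colour edge -6.0 -13.5
   colour edge -6.0 -9.5
```

play_rows([
  {"delta_rot": [0, 0, 0], "travel": [-0.02, 0, 0], "gripper": -1},
  {"delta_rot": [0, 0, 0], "travel": [-0.04, 0, 0], "gripper": -1},
  {"delta_rot": [0, 0, 0], "travel": [-0.04, 0, 0], "gripper": -1},
  {"delta_rot": [0, 0, 0], "travel": [-0.04, 0, 0], "gripper": -1},
  {"delta_rot": [0, 0, 0], "travel": [-0.04, 0, 0], "gripper": -1},
  {"delta_rot": [0, 0, 0], "travel": [-0.04, 0, 0], "gripper": -1},
])

```text
clock: 22.55
tool_pos: [0.556, -0.0838, 0.0912]
eef_rot: [0.779, 0.627, 0.002, -0.001]
contact_force: [2.9, 3.9, 5.1]
opening: 0.219
```

```bash
python3 prof.py
```

```text
clock 22.55 tcp [ 0.556  -0.0838  0.0912] F [2.8553 3.8768 5.1394] tilt [ 0.004   0.0011 -1.    ]
top depth edge mid -1.93 std 0.7759128922285875 slope deg -0.43506899324079656
   colour edge -1.0 -15.4
   colour edge -1.0 -25.7
   colour edge -1.0 -21.0
side depth edge mid -1.4 std 1.047445873132764 slope deg -0.4962192434428441
   colour edge 21.0 -6.3
   colour edge -1.0 -12.9
   colour edge -1.0 -8.7
```

```bash
cat > bar.py <<'E'
from h import *
th=np.deg2rad(77.65+180); u=np.array([np.cos(th),np.sin(th)]); l=np.array([-u[1],u[0]])
px={"top":(406.6,202.6),"side":(372.7,156.9)}
av=np.arange(-.012,.012,.0005)
for c in("top","side"):
    s=viewer.snapshot(c); s["color"]=cv2.imread(f"pics/{c}0.png")[...,::-1]; tip=ptz(s,*px[c],.077)[:2]
    f=np.ascontiguousarray(s["color"]).astype(np.float32); f=f[...,0]+f[...,1]-2*f[...,2]  # yellowness
    for b in(.002,.005,.008,.011,.014):
        W=np.array([[*(tip+a*u+b*l),.077] for a in av]); q=np.array([proj(s,w) for w in W]).astype(np.float32)
        y=cv2.remap(f,q[:,:1],q[:,1:],cv2.INTER_LINEAR)[:,0]; y=np.clip(y-np.percentile(y,50),0,None); print(c,b,"bar centre mm",round((y*av).sum()/y.sum()*1000,2),"peak",av[y.argmax()]*1000)
E
python3 bar.py
```

```text
top 0.002 bar centre mm -0.63 peak -1.9999999999999913
top 0.005 bar centre mm -0.7 peak 1.0408340855860843e-14
top 0.008 bar centre mm -0.71 peak -0.49999999999999
top 0.011 bar centre mm -0.72 peak -0.9999999999999905
top 0.014 bar centre mm -0.79 peak -1.9999999999999913
side 0.002 bar centre mm -2.4 peak -6.499999999999996
side 0.005 bar centre mm 0.87 peak 1.5000000000000118
side 0.008 bar centre mm 1.27 peak 2.5000000000000124
side 0.011 bar centre mm 2.21 peak 1.5000000000000118
side 0.014 bar centre mm 1.7 peak 2.5000000000000124
```

play_rows([
  {"delta_rot": [0, 0, 0], "travel": [-0.005, 0, 0], "gripper": -1},
  {"delta_rot": [0, 0, 0], "travel": [-0.005, 0, 0], "gripper": -1},
  {"delta_rot": [0, 0, 0], "travel": [-0.005, 0, 0], "gripper": -1},
  {"delta_rot": [0, 0, 0], "travel": [-0.005, 0, 0], "gripper": -1},
  {"delta_rot": [0, 0, 0], "travel": [-0.005, 0, 0], "gripper": -1},
  {"delta_rot": [0, 0, 0], "travel": [-0.005, 0, 0], "gripper": -1},
])

```text
clock: 23.5
tool_pos: [0.556, -0.084, 0.0913]
eef_rot: [0.779, 0.627, 0.002, -0.001]
contact_force: [4.0, 4.6, 5.7]
opening: 0.22
```

```bash
python3 prof.py
python3 - <<'E'
import cv2,numpy as np
a=cv2.imread("pics/top_p.png")[140:280,150:430]; b=cv2.imread("pics/side_p.png")[130:330,190:420]
a=cv2.resize(a,None,fx=2.8,fy=2.8,interpolation=cv2.INTER_CUBIC); b=cv2.resize(b,(0,0),fx=.8*2.5,fy=.8*2.5,interpolation=cv2.INTER_CUBIC)
h=max(a.shape[0],400); im=np.zeros((592,788,3),np.uint8); im[:392,:784]=a[:392]; 
b=b[:]; im2=cv2.resize(b,(230,200)); im[392:592,:230]=im2
c=cv2.resize(cv2.imread("pics/top_p.png")[190:240,385:425],None,fx=4,fy=4,interpolation=cv2.INTER_CUBIC); im[392:592,250:410]=c
d=cv2.resize(cv2.imread("pics/side_p.png")[140:190,350:410],None,fx=4,fy=4,interpolation=cv2.INTER_CUBIC); im[392:592,430:670]=d
cv2.imwrite("pics/last.png",im)
E
```

```text
clock 23.5 tcp [ 0.556  -0.084   0.0913] F [4.0017 4.64   5.6841] tilt [ 0.0047  0.0013 -1.    ]
top depth edge mid -2.01 std 0.7487745089852642 slope deg 0.20299878140843572
   colour edge -1.0 -15.7
   colour edge -0.5 -26.1
   colour edge -0.5 -21.3
side depth edge mid -1.06 std 1.0553314596826535 slope deg 0.9648707511388628
   colour edge 20.5 -6.9
   colour edge -0.5 -13.0
   colour edge -1.0 -8.8
```

View pics/last.png

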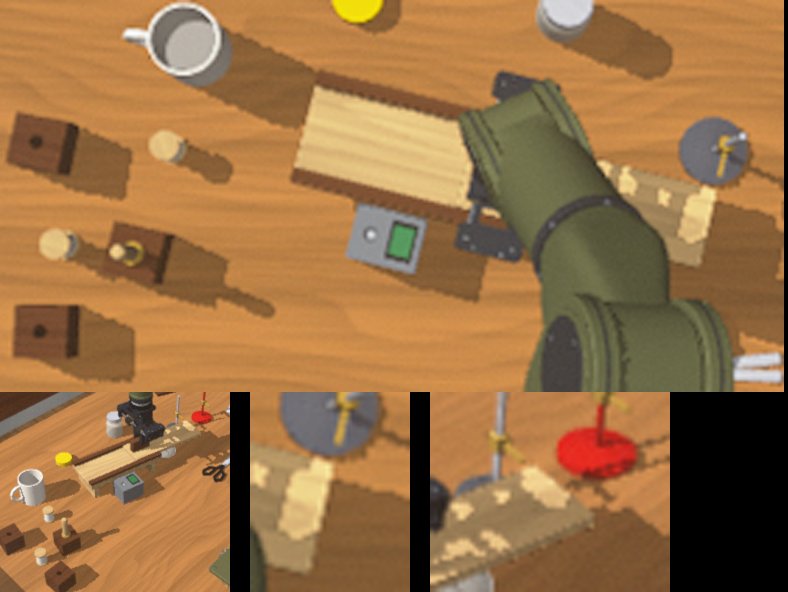

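play_rows([
  {"delta_rot": [0, 0, 0], "travel": [-0.006, 0, 0], "gripper": -1},
  {"delta_rot": [0, 0, 0], "travel": [-0.006, 0, 0], "gripper": -1},
  {"delta_rot": [0, 0, 0], "travel": [-0.006, 0, 0], "gripper": -1},
  {"delta_rot": [0, 0, 0], "travel": [-0.006, 0, 0], "gripper": -1},
  {"delta_rot": [0, 0, 0], "travel": [-0.006, 0, 0], "gripper": -1},
  {"delta_rot": [0, 0, 0], "travel": [-0.006, 0, 0], "gripper": -1},
])

```text
clock: 24.35
tool_pos: [0.5558, -0.0848, 0.0913]
eef_rot: [0.779, 0.627, 0.002, -0.001]
contact_force: [3.9, 4.4, 6.1]
opening: 0.217
```

```bash
python3 prof.py; python3 -c "
from h import *
print(np.abs(r.get_state()['qd']).max())"
```

```text
clock 24.35 tcp [ 0.5558 -0.0848  0.0913] F [3.8949 4.3712 6.1323] tilt [ 0.0049  0.0012 -1.    ]
top depth edge mid -0.99 std 0.7557939466520748 slope deg -0.047115766549118726
   colour edge 0.0 -15.9
   colour edge 0.5 -26.0
   colour edge 0.0 -21.3
side depth edge mid -0.46 std 0.9439387735246745 slope deg -0.1022512380427679
   colour edge 21.5 -6.7
   colour edge 0.5 -13.0
   colour edge 0.0 -9.1
0.0022415767581484055
```

The edge is in line with the tip to within about 1 mm in both views. The arm is at rest and the board is level and held, so I'm handing in.

```bash
python3 -c "
from plant import r
print(r.finish_job())"
```

```text
the job is handed in; nothing more can be done
None
```

I finished all three parts and handed the job in at about 24.4 s of the 54 s allowed.

- **Counter:** I pressed the recessed button with the bodkin tip while the board was still in its place. The force jumped from 3.7 N to 12.8 N with almost no further travel, so the button was right down. I read this from the force alone, not from the counter's display.
- **Bodkin:** It is back in the block farthest to the robot's right. The camera image shows it upright with its collar seated on the block.
- **Board:** I took it by its grip and slid it about 158 mm outward in the channel, without lifting it. I handed in while still holding it at 50 N, with the arm at rest and the tool within 0.3° of level.
- **Alignment:** In the last check the colour edge was 0 to 0.5 mm from the grey marker's tip in both cameras. One outer strip in the side view gave 21.5 mm, which I took as a false edge. The depth edge read 0.5 to 1 mm short; that method tends to read short.
- **Tip position:** The two cameras disagreed by about 2 mm on the pointer's centre line. I used a value between them, so the alignment is good to about 1 mm.
- **Residual force:** The grip still felt a steady 4 to 6 N along each axis at the end, from friction in the channel.

The other things on the table, including the red marker, were not touched as far as the images show.

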